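# Crib-stack rinsed wood slats to dry

### The job

Set the rinsed wood samples out to dry: clear the slide box off the drying board into the steel tray, lying flat on its bottom, and build all the slats from the tub into a crosswise tower on the board's two bearers, so that air gets round every one. Lay two slats flat to a layer, the first layer across the bearers and every next one crossing the layer below, centred over the board, the pair parallel with one slat near either end of those underneath; if one slat is left over, lay it alone across the middle of the top. Leave the Petri dish, the pencil and the dropper bottle where they are.

Things in the scene. Friction and masses are not known exactly. Their poses are not given: they have to be found in the camera images.
- deck_mid (a point): Drying board, fixed to the bench: a white perforated plate 170 x 170 mm and 8 mm thick, with two grey bearers (ribs 150 mm long, 16 mm wide, 20 mm high) standing on it. This point is the board's centre at the height of the bearers' tops, 28 mm above the bench. x runs along the bearers, which lie at y = -45 and +45 mm; z is up.
- tray_mid (a point): Shallow steel tray, fixed to the bench: 150 mm (x) by 110 mm (y) outside, walls 3 mm thick and 12 mm high, bottom 3 mm thick. This point is the centre of the inner floor.
- tub_mid (a point): Blue rinse tub, drained, fixed to the bench: 254 mm (x) by 312 mm (y) outside, walls 5 mm thick, rim 50 mm above the bench. This point is the centre of the inner floor, 5 mm above the bench. The slats lie in it flat, side by side in up to four rows along its y, some 26 mm apart.
- slidebox_mid (a point): Green slide box, closed, left lying across the two bearers of the drying board: 100 mm (x) by 60 mm (y) by 32 mm high, about 0.12 kg. This point is its centre. Grip it across its 60 mm.
- petri_mid (a point): Closed glass Petri dish, 90 mm across, 17 mm high, loose on the bench: a bystander. This point is at mid-height.
- pencil_mid (a point): Blue pencil, 170 mm long (x), 8 mm thick, loose on the bench: a bystander. This point is near its middle.
- dropper_mid (a point): Amber glass dropper bottle with a black rubber bulb, 50 mm across, 118 mm high, standing on the bench: a bystander. This point is 35 mm above its foot.
- slat1_mid (a point): One of the wood slats (5 to 7 are there; an absent one has no pose): plain wooden strip, light brown, 130 mm long (x), 26 mm wide (y), 14 mm thick (z), 30 to 56 g; either face may be up. This point is its centre.
- slat2_mid (a point): One of the wood slats (5 to 7 are there; an absent one has no pose): plain wooden strip, medium brown, 130 mm long (x), 26 mm wide (y), 14 mm thick (z), 30 to 56 g; either face may be up. This point is its centre.
- slat3_mid (a point): One of the wood slats (5 to 7 are there; an absent one has no pose): plain wooden strip, dark brown, 130 mm long (x), 26 mm wide (y), 14 mm thick (z), 30 to 56 g; either face may be up. This point is its centre.
- slat4_mid (a point): One of the wood slats (5 to 7 are there; an absent one has no pose): plain wooden strip, medium brown, 130 mm long (x), 26 mm wide (y), 14 mm thick (z), 30 to 56 g; either face may be up. This point is its centre.
- slat5_mid (a point): One of the wood slats (5 to 7 are there; an absent one has no pose): plain wooden strip, light brown, 130 mm long (x), 26 mm wide (y), 14 mm thick (z), 30 to 56 g; either face may be up. This point is its centre.
- slat6_mid (a point): One of the wood slats (5 to 7 are there; an absent one has no pose): plain wooden strip, dark brown, 130 mm long (x), 26 mm wide (y), 14 mm thick (z), 30 to 56 g; either face may be up. This point is its centre.
- slat7_mid (a point): One of the wood slats (5 to 7 are there; an absent one has no pose): plain wooden strip, medium brown, 130 mm long (x), 26 mm wide (y), 14 mm thick (z), 30 to 56 g; either face may be up. This point is its centre.

How it is judged:
At the end, for the whole second after the job is handed in: All slats lie flat in alternate layers on the bearers, the first across them (layer height to 4.5 mm, direction to 0.2 rad, centred lengthwise to 20 mm); pairs 30 to 60 mm either side of the centre, a leftover one alone on top within 12.5 mm of the middle. The slide box is flat in the tray (((z of slat1_mid in the frame of deck_mid between 0.0025 and 0.0115 m and y of slat1_mid in the frame of deck_mid between -0.02 and 0.02 m and x of slat1_mid in the frame of deck_mid between 0.03 and 0.06 m and angle between the x axis of slat1_mid and the y axis of deck_mid, either way round below 0.2 rad) or (z of slat1_mid in the frame of deck_mid between 0.0025 and 0.0115 m and y of slat1_mid in the frame of deck_mid between -0.02 and 0.02 m and x of slat1_mid in the frame of deck_mid between -0.06 and -0.03 m and angle between the x axis of slat1_mid and the y axis of deck_mid, either way round below 0.2 rad) or (z of slat1_mid in the frame of deck_mid between 0.0165 and 0.0255 m and x of slat1_mid in the frame of deck_mid between -0.02 and 0.02 m and y of slat1_mid in the frame of deck_mid between 0.03 and 0.06 m and angle between the x axis of slat1_mid and the x axis of deck_mid, either way round below 0.2 rad) or (z of slat1_mid in the frame of deck_mid between 0.0165 and 0.0255 m and x of slat1_mid in the frame of deck_mid between -0.02 and 0.02 m and y of slat1_mid in the frame of deck_mid between -0.06 and -0.03 m and angle between the x axis of slat1_mid and the x axis of deck_mid, either way round below 0.2 rad) or (z of slat1_mid in the frame of deck_mid between 0.0305 and 0.0395 m and y of slat1_mid in the frame of deck_mid between -0.02 and 0.02 m and x of slat1_mid in the frame of deck_mid between 0.03 and 0.06 m and angle between the x axis of slat1_mid and the y axis of deck_mid, either way round below 0.2 rad) or (z of slat1_mid in the frame of deck_mid between 0.0305 and 0.0395 m and y of slat1_mid in the frame of deck_mid between -0.02 and 0.02 m and x of slat1_mid in the frame of deck_mid between -0.06 and -0.03 m and angle between the x axis of slat1_mid and the y axis of deck_mid, either way round below 0.2 rad) or (z of slat1_mid in the frame of deck_mid between 0.0305 and 0.0395 m and y of slat1_mid in the frame of deck_mid between -0.02 and 0.02 m and x of slat1_mid in the frame of deck_mid between -0.0125 and 0.0125 m and angle between the x axis of slat1_mid and the y axis of deck_mid, either way round below 0.2 rad) or (z of slat1_mid in the frame of deck_mid between 0.0445 and 0.0535 m and x of slat1_mid in the frame of deck_mid between -0.02 and 0.02 m and y of slat1_mid in the frame of deck_mid between -0.0125 and 0.0125 m and angle between the x axis of slat1_mid and the x axis of deck_mid, either way round below 0.2 rad)) and ((z of slat2_mid in the frame of deck_mid between 0.0025 and 0.0115 m and y of slat2_mid in the frame of deck_mid between -0.02 and 0.02 m and x of slat2_mid in the frame of deck_mid between 0.03 and 0.06 m and angle between the x axis of slat2_mid and the y axis of deck_mid, either way round below 0.2 rad) or (z of slat2_mid in the frame of deck_mid between 0.0025 and 0.0115 m and y of slat2_mid in the frame of deck_mid between -0.02 and 0.02 m and x of slat2_mid in the frame of deck_mid between -0.06 and -0.03 m and angle between the x axis of slat2_mid and the y axis of deck_mid, either way round below 0.2 rad) or (z of slat2_mid in the frame of deck_mid between 0.0165 and 0.0255 m and x of slat2_mid in the frame of deck_mid between -0.02 and 0.02 m and y of slat2_mid in the frame of deck_mid between 0.03 and 0.06 m and angle between the x axis of slat2_mid and the x axis of deck_mid, either way round below 0.2 rad) or (z of slat2_mid in the frame of deck_mid between 0.0165 and 0.0255 m and x of slat2_mid in the frame of deck_mid between -0.02 and 0.02 m and y of slat2_mid in the frame of deck_mid between -0.06 and -0.03 m and angle between the x axis of slat2_mid and the x axis of deck_mid, either way round below 0.2 rad) or (z of slat2_mid in the frame of deck_mid between 0.0305 and 0.0395 m and y of slat2_mid in the frame of deck_mid between -0.02 and 0.02 m and x of slat2_mid in the frame of deck_mid between 0.03 and 0.06 m and angle between the x axis of slat2_mid and the y axis of deck_mid, either way round below 0.2 rad) or (z of slat2_mid in the frame of deck_mid between 0.0305 and 0.0395 m and y of slat2_mid in the frame of deck_mid between -0.02 and 0.02 m and x of slat2_mid in the frame of deck_mid between -0.06 and -0.03 m and angle between the x axis of slat2_mid and the y axis of deck_mid, either way round below 0.2 rad) or (z of slat2_mid in the frame of deck_mid between 0.0305 and 0.0395 m and y of slat2_mid in the frame of deck_mid between -0.02 and 0.02 m and x of slat2_mid in the frame of deck_mid between -0.0125 and 0.0125 m and angle between the x axis of slat2_mid and the y axis of deck_mid, either way round below 0.2 rad) or (z of slat2_mid in the frame of deck_mid between 0.0445 and 0.0535 m and x of slat2_mid in the frame of deck_mid between -0.02 and 0.02 m and y of slat2_mid in the frame of deck_mid between -0.0125 and 0.0125 m and angle between the x axis of slat2_mid and the x axis of deck_mid, either way round below 0.2 rad)) and ((z of slat3_mid in the frame of deck_mid between 0.0025 and 0.0115 m and y of slat3_mid in the frame of deck_mid between -0.02 and 0.02 m and x of slat3_mid in the frame of deck_mid between 0.03 and 0.06 m and angle between the x axis of slat3_mid and the y axis of deck_mid, either way round below 0.2 rad) or (z of slat3_mid in the frame of deck_mid between 0.0025 and 0.0115 m and y of slat3_mid in the frame of deck_mid between -0.02 and 0.02 m and x of slat3_mid in the frame of deck_mid between -0.06 and -0.03 m and angle between the x axis of slat3_mid and the y axis of deck_mid, either way round below 0.2 rad) or (z of slat3_mid in the frame of deck_mid between 0.0165 and 0.0255 m and x of slat3_mid in the frame of deck_mid between -0.02 and 0.02 m and y of slat3_mid in the frame of deck_mid between 0.03 and 0.06 m and angle between the x axis of slat3_mid and the x axis of deck_mid, either way round below 0.2 rad) or (z of slat3_mid in the frame of deck_mid between 0.0165 and 0.0255 m and x of slat3_mid in the frame of deck_mid between -0.02 and 0.02 m and y of slat3_mid in the frame of deck_mid between -0.06 and -0.03 m and angle between the x axis of slat3_mid and the x axis of deck_mid, either way round below 0.2 rad) or (z of slat3_mid in the frame of deck_mid between 0.0305 and 0.0395 m and y of slat3_mid in the frame of deck_mid between -0.02 and 0.02 m and x of slat3_mid in the frame of deck_mid between 0.03 and 0.06 m and angle between the x axis of slat3_mid and the y axis of deck_mid, either way round below 0.2 rad) or (z of slat3_mid in the frame of deck_mid between 0.0305 and 0.0395 m and y of slat3_mid in the frame of deck_mid between -0.02 and 0.02 m and x of slat3_mid in the frame of deck_mid between -0.06 and -0.03 m and angle between the x axis of slat3_mid and the y axis of deck_mid, either way round below 0.2 rad) or (z of slat3_mid in the frame of deck_mid between 0.0305 and 0.0395 m and y of slat3_mid in the frame of deck_mid between -0.02 and 0.02 m and x of slat3_mid in the frame of deck_mid between -0.0125 and 0.0125 m and angle between the x axis of slat3_mid and the y axis of deck_mid, either way round below 0.2 rad) or (z of slat3_mid in the frame of deck_mid between 0.0445 and 0.0535 m and x of slat3_mid in the frame of deck_mid between -0.02 and 0.02 m and y of slat3_mid in the frame of deck_mid between -0.0125 and 0.0125 m and angle between the x axis of slat3_mid and the x axis of deck_mid, either way round below 0.2 rad)) and ((z of slat4_mid in the frame of deck_mid between 0.0025 and 0.0115 m and y of slat4_mid in the frame of deck_mid between -0.02 and 0.02 m and x of slat4_mid in the frame of deck_mid between 0.03 and 0.06 m and angle between the x axis of slat4_mid and the y axis of deck_mid, either way round below 0.2 rad) or (z of slat4_mid in the frame of deck_mid between 0.0025 and 0.0115 m and y of slat4_mid in the frame of deck_mid between -0.02 and 0.02 m and x of slat4_mid in the frame of deck_mid between -0.06 and -0.03 m and angle between the x axis of slat4_mid and the y axis of deck_mid, either way round below 0.2 rad) or (z of slat4_mid in the frame of deck_mid between 0.0165 and 0.0255 m and x of slat4_mid in the frame of deck_mid between -0.02 and 0.02 m and y of slat4_mid in the frame of deck_mid between 0.03 and 0.06 m and angle between the x axis of slat4_mid and the x axis of deck_mid, either way round below 0.2 rad) or (z of slat4_mid in the frame of deck_mid between 0.0165 and 0.0255 m and x of slat4_mid in the frame of deck_mid between -0.02 and 0.02 m and y of slat4_mid in the frame of deck_mid between -0.06 and -0.03 m and angle between the x axis of slat4_mid and the x axis of deck_mid, either way round below 0.2 rad) or (z of slat4_mid in the frame of deck_mid between 0.0305 and 0.0395 m and y of slat4_mid in the frame of deck_mid between -0.02 and 0.02 m and x of slat4_mid in the frame of deck_mid between 0.03 and 0.06 m and angle between the x axis of slat4_mid and the y axis of deck_mid, either way round below 0.2 rad) or (z of slat4_mid in the frame of deck_mid between 0.0305 and 0.0395 m and y of slat4_mid in the frame of deck_mid between -0.02 and 0.02 m and x of slat4_mid in the frame of deck_mid between -0.06 and -0.03 m and angle between the x axis of slat4_mid and the y axis of deck_mid, either way round below 0.2 rad) or (z of slat4_mid in the frame of deck_mid between 0.0305 and 0.0395 m and y of slat4_mid in the frame of deck_mid between -0.02 and 0.02 m and x of slat4_mid in the frame of deck_mid between -0.0125 and 0.0125 m and angle between the x axis of slat4_mid and the y axis of deck_mid, either way round below 0.2 rad) or (z of slat4_mid in the frame of deck_mid between 0.0445 and 0.0535 m and x of slat4_mid in the frame of deck_mid between -0.02 and 0.02 m and y of slat4_mid in the frame of deck_mid between -0.0125 and 0.0125 m and angle between the x axis of slat4_mid and the x axis of deck_mid, either way round below 0.2 rad)) and ((z of slat5_mid in the frame of deck_mid between 0.0025 and 0.0115 m and y of slat5_mid in the frame of deck_mid between -0.02 and 0.02 m and x of slat5_mid in the frame of deck_mid between 0.03 and 0.06 m and angle between the x axis of slat5_mid and the y axis of deck_mid, either way round below 0.2 rad) or (z of slat5_mid in the frame of deck_mid between 0.0025 and 0.0115 m and y of slat5_mid in the frame of deck_mid between -0.02 and 0.02 m and x of slat5_mid in the frame of deck_mid between -0.06 and -0.03 m and angle between the x axis of slat5_mid and the y axis of deck_mid, either way round below 0.2 rad) or (z of slat5_mid in the frame of deck_mid between 0.0165 and 0.0255 m and x of slat5_mid in the frame of deck_mid between -0.02 and 0.02 m and y of slat5_mid in the frame of deck_mid between 0.03 and 0.06 m and angle between the x axis of slat5_mid and the x axis of deck_mid, either way round below 0.2 rad) or (z of slat5_mid in the frame of deck_mid between 0.0165 and 0.0255 m and x of slat5_mid in the frame of deck_mid between -0.02 and 0.02 m and y of slat5_mid in the frame of deck_mid between -0.06 and -0.03 m and angle between the x axis of slat5_mid and the x axis of deck_mid, either way round below 0.2 rad) or (z of slat5_mid in the frame of deck_mid between 0.0305 and 0.0395 m and y of slat5_mid in the frame of deck_mid between -0.02 and 0.02 m and x of slat5_mid in the frame of deck_mid between 0.03 and 0.06 m and angle between the x axis of slat5_mid and the y axis of deck_mid, either way round below 0.2 rad) or (z of slat5_mid in the frame of deck_mid between 0.0305 and 0.0395 m and y of slat5_mid in the frame of deck_mid between -0.02 and 0.02 m and x of slat5_mid in the frame of deck_mid between -0.06 and -0.03 m and angle between the x axis of slat5_mid and the y axis of deck_mid, either way round below 0.2 rad) or (z of slat5_mid in the frame of deck_mid between 0.0305 and 0.0395 m and y of slat5_mid in the frame of deck_mid between -0.02 and 0.02 m and x of slat5_mid in the frame of deck_mid between -0.0125 and 0.0125 m and angle between the x axis of slat5_mid and the y axis of deck_mid, either way round below 0.2 rad) or (z of slat5_mid in the frame of deck_mid between 0.0445 and 0.0535 m and x of slat5_mid in the frame of deck_mid between -0.02 and 0.02 m and y of slat5_mid in the frame of deck_mid between -0.0125 and 0.0125 m and angle between the x axis of slat5_mid and the x axis of deck_mid, either way round below 0.2 rad)) and ((z of slat6_mid in the frame of deck_mid between 0.0025 and 0.0115 m and y of slat6_mid in the frame of deck_mid between -0.02 and 0.02 m and x of slat6_mid in the frame of deck_mid between 0.03 and 0.06 m and angle between the x axis of slat6_mid and the y axis of deck_mid, either way round below 0.2 rad) or (z of slat6_mid in the frame of deck_mid between 0.0025 and 0.0115 m and y of slat6_mid in the frame of deck_mid between -0.02 and 0.02 m and x of slat6_mid in the frame of deck_mid between -0.06 and -0.03 m and angle between the x axis of slat6_mid and the y axis of deck_mid, either way round below 0.2 rad) or (z of slat6_mid in the frame of deck_mid between 0.0165 and 0.0255 m and x of slat6_mid in the frame of deck_mid between -0.02 and 0.02 m and y of slat6_mid in the frame of deck_mid between 0.03 and 0.06 m and angle between the x axis of slat6_mid and the x axis of deck_mid, either way round below 0.2 rad) or (z of slat6_mid in the frame of deck_mid between 0.0165 and 0.0255 m and x of slat6_mid in the frame of deck_mid between -0.02 and 0.02 m and y of slat6_mid in the frame of deck_mid between -0.06 and -0.03 m and angle between the x axis of slat6_mid and the x axis of deck_mid, either way round below 0.2 rad) or (z of slat6_mid in the frame of deck_mid between 0.0305 and 0.0395 m and y of slat6_mid in the frame of deck_mid between -0.02 and 0.02 m and x of slat6_mid in the frame of deck_mid between 0.03 and 0.06 m and angle between the x axis of slat6_mid and the y axis of deck_mid, either way round below 0.2 rad) or (z of slat6_mid in the frame of deck_mid between 0.0305 and 0.0395 m and y of slat6_mid in the frame of deck_mid between -0.02 and 0.02 m and x of slat6_mid in the frame of deck_mid between -0.06 and -0.03 m and angle between the x axis of slat6_mid and the y axis of deck_mid, either way round below 0.2 rad) or (z of slat6_mid in the frame of deck_mid between 0.0305 and 0.0395 m and y of slat6_mid in the frame of deck_mid between -0.02 and 0.02 m and x of slat6_mid in the frame of deck_mid between -0.0125 and 0.0125 m and angle between the x axis of slat6_mid and the y axis of deck_mid, either way round below 0.2 rad) or (z of slat6_mid in the frame of deck_mid between 0.0445 and 0.0535 m and x of slat6_mid in the frame of deck_mid between -0.02 and 0.02 m and y of slat6_mid in the frame of deck_mid between -0.0125 and 0.0125 m and angle between the x axis of slat6_mid and the x axis of deck_mid, either way round below 0.2 rad)) and ((z of slat7_mid in the frame of deck_mid between 0.0025 and 0.0115 m and y of slat7_mid in the frame of deck_mid between -0.02 and 0.02 m and x of slat7_mid in the frame of deck_mid between 0.03 and 0.06 m and angle between the x axis of slat7_mid and the y axis of deck_mid, either way round below 0.2 rad) or (z of slat7_mid in the frame of deck_mid between 0.0025 and 0.0115 m and y of slat7_mid in the frame of deck_mid between -0.02 and 0.02 m and x of slat7_mid in the frame of deck_mid between -0.06 and -0.03 m and angle between the x axis of slat7_mid and the y axis of deck_mid, either way round below 0.2 rad) or (z of slat7_mid in the frame of deck_mid between 0.0165 and 0.0255 m and x of slat7_mid in the frame of deck_mid between -0.02 and 0.02 m and y of slat7_mid in the frame of deck_mid between 0.03 and 0.06 m and angle between the x axis of slat7_mid and the x axis of deck_mid, either way round below 0.2 rad) or (z of slat7_mid in the frame of deck_mid between 0.0165 and 0.0255 m and x of slat7_mid in the frame of deck_mid between -0.02 and 0.02 m and y of slat7_mid in the frame of deck_mid between -0.06 and -0.03 m and angle between the x axis of slat7_mid and the x axis of deck_mid, either way round below 0.2 rad) or (z of slat7_mid in the frame of deck_mid between 0.0305 and 0.0395 m and y of slat7_mid in the frame of deck_mid between -0.02 and 0.02 m and x of slat7_mid in the frame of deck_mid between 0.03 and 0.06 m and angle between the x axis of slat7_mid and the y axis of deck_mid, either way round below 0.2 rad) or (z of slat7_mid in the frame of deck_mid between 0.0305 and 0.0395 m and y of slat7_mid in the frame of deck_mid between -0.02 and 0.02 m and x of slat7_mid in the frame of deck_mid between -0.06 and -0.03 m and angle between the x axis of slat7_mid and the y axis of deck_mid, either way round below 0.2 rad) or (z of slat7_mid in the frame of deck_mid between 0.0305 and 0.0395 m and y of slat7_mid in the frame of deck_mid between -0.02 and 0.02 m and x of slat7_mid in the frame of deck_mid between -0.0125 and 0.0125 m and angle between the x axis of slat7_mid and the y axis of deck_mid, either way round below 0.2 rad) or (z of slat7_mid in the frame of deck_mid between 0.0445 and 0.0535 m and x of slat7_mid in the frame of deck_mid between -0.02 and 0.02 m and y of slat7_mid in the frame of deck_mid between -0.0125 and 0.0125 m and angle between the x axis of slat7_mid and the x axis of deck_mid, either way round below 0.2 rad)) and ((((z of slat1_mid in the frame of deck_mid between 0.0305 and 0.0395 m and x of slat1_mid in the frame of deck_mid above 0.03 m) or (z of slat2_mid in the frame of deck_mid between 0.0305 and 0.0395 m and x of slat2_mid in the frame of deck_mid above 0.03 m) or (z of slat3_mid in the frame of deck_mid between 0.0305 and 0.0395 m and x of slat3_mid in the frame of deck_mid above 0.03 m) or (z of slat4_mid in the frame of deck_mid between 0.0305 and 0.0395 m and x of slat4_mid in the frame of deck_mid above 0.03 m) or (z of slat5_mid in the frame of deck_mid between 0.0305 and 0.0395 m and x of slat5_mid in the frame of deck_mid above 0.03 m) or (z of slat6_mid in the frame of deck_mid between 0.0305 and 0.0395 m and x of slat6_mid in the frame of deck_mid above 0.03 m) or (z of slat7_mid in the frame of deck_mid between 0.0305 and 0.0395 m and x of slat7_mid in the frame of deck_mid above 0.03 m)) and ((z of slat1_mid in the frame of deck_mid between 0.0305 and 0.0395 m and x of slat1_mid in the frame of deck_mid below -0.03 m) or (z of slat2_mid in the frame of deck_mid between 0.0305 and 0.0395 m and x of slat2_mid in the frame of deck_mid below -0.03 m) or (z of slat3_mid in the frame of deck_mid between 0.0305 and 0.0395 m and x of slat3_mid in the frame of deck_mid below -0.03 m) or (z of slat4_mid in the frame of deck_mid between 0.0305 and 0.0395 m and x of slat4_mid in the frame of deck_mid below -0.03 m) or (z of slat5_mid in the frame of deck_mid between 0.0305 and 0.0395 m and x of slat5_mid in the frame of deck_mid below -0.03 m) or (z of slat6_mid in the frame of deck_mid between 0.0305 and 0.0395 m and x of slat6_mid in the frame of deck_mid below -0.03 m) or (z of slat7_mid in the frame of deck_mid between 0.0305 and 0.0395 m and x of slat7_mid in the frame of deck_mid below -0.03 m)) and (z of slat1_mid in the frame of deck_mid below 0.0305 m or z of slat1_mid in the frame of deck_mid above 0.0395 m or x of slat1_mid in the frame of deck_mid above 0.03 m or x of slat1_mid in the frame of deck_mid below -0.03 m) and (z of slat2_mid in the frame of deck_mid below 0.0305 m or z of slat2_mid in the frame of deck_mid above 0.0395 m or x of slat2_mid in the frame of deck_mid above 0.03 m or x of slat2_mid in the frame of deck_mid below -0.03 m) and (z of slat3_mid in the frame of deck_mid below 0.0305 m or z of slat3_mid in the frame of deck_mid above 0.0395 m or x of slat3_mid in the frame of deck_mid above 0.03 m or x of slat3_mid in the frame of deck_mid below -0.03 m) and (z of slat4_mid in the frame of deck_mid below 0.0305 m or z of slat4_mid in the frame of deck_mid above 0.0395 m or x of slat4_mid in the frame of deck_mid above 0.03 m or x of slat4_mid in the frame of deck_mid below -0.03 m) and (z of slat5_mid in the frame of deck_mid below 0.0305 m or z of slat5_mid in the frame of deck_mid above 0.0395 m or x of slat5_mid in the frame of deck_mid above 0.03 m or x of slat5_mid in the frame of deck_mid below -0.03 m) and (z of slat6_mid in the frame of deck_mid below 0.0305 m or z of slat6_mid in the frame of deck_mid above 0.0395 m or x of slat6_mid in the frame of deck_mid above 0.03 m or x of slat6_mid in the frame of deck_mid below -0.03 m) and (z of slat7_mid in the frame of deck_mid below 0.0305 m or z of slat7_mid in the frame of deck_mid above 0.0395 m or x of slat7_mid in the frame of deck_mid above 0.03 m or x of slat7_mid in the frame of deck_mid below -0.03 m)) or (z of each of slat1_mid, slat2_mid, slat3_mid, slat4_mid, slat5_mid, slat6_mid, slat7_mid in the frame of deck_mid below 0.042 m and (z of slat1_mid in the frame of deck_mid below 0.0305 m or x of slat1_mid in the frame of deck_mid between -0.0125 and 0.0125 m) and (z of slat2_mid in the frame of deck_mid below 0.0305 m or x of slat2_mid in the frame of deck_mid between -0.0125 and 0.0125 m) and (z of slat3_mid in the frame of deck_mid below 0.0305 m or x of slat3_mid in the frame of deck_mid between -0.0125 and 0.0125 m) and (z of slat4_mid in the frame of deck_mid below 0.0305 m or x of slat4_mid in the frame of deck_mid between -0.0125 and 0.0125 m) and (z of slat5_mid in the frame of deck_mid below 0.0305 m or x of slat5_mid in the frame of deck_mid between -0.0125 and 0.0125 m) and (z of slat6_mid in the frame of deck_mid below 0.0305 m or x of slat6_mid in the frame of deck_mid between -0.0125 and 0.0125 m) and (z of slat7_mid in the frame of deck_mid below 0.0305 m or x of slat7_mid in the frame of deck_mid between -0.0125 and 0.0125 m))) and x of slidebox_mid in the frame of tray_mid between -0.045 and 0.045 m and y of slidebox_mid in the frame of tray_mid between -0.04 and 0.04 m and z of slidebox_mid in the frame of tray_mid between 0.012 and 0.02 m and angle between slidebox_mid's own z axis and vertical below 0.1 rad); the robot touches nothing.
It fails at once if the Petri dish is pushed more than 30 mm from its place (distance of petri_mid from where it was at the start of the episode above 0.03 m).
It fails at once if the pencil is pushed more than 30 mm from its place (distance of pencil_mid from where it was at the start of the episode above 0.03 m).
It fails at once if the dropper bottle is pushed more than 30 mm from its place (distance of dropper_mid from where it was at the start of the episode above 0.03 m).
Of slat1, slat2, slat3, slat4, slat5, slat6, slat7 only 5 to 7 are there at a start; the rules pass over those that are not, and their reading is None.
At some moment in a run one of slidebox may be knocked a few centimetres aside while the robot is not near it.
Once in a run the grip may slacken for a moment while it holds something.
It also fails if it takes over 210 s, if anything falls off the work surface, if the arm or the gripper's body presses on something with over 40 N, if the wrist force passes 120 N, or if a joint passes its speed limit or range.

### The arm

A 6-joint arm with a two-finger parallel gripper is mounted at the origin on the work surface. World frame = base frame: x ahead of the robot, y to its left, z up, the work surface at z = 0. Lengths are in m, angles in rad, forces in N, time in s.
With the tool pointing down it reaches from about 0.35 to 0.775 m from the base axis. Payload 7.3 kg.
Tool frame: the origin (TCP) lies at the centre of the arm's flange, where the gripper is bolted on; the fingertips stand 178 mm ahead of it and the grasp point (between the pads) lies 159 mm ahead of it; z points along the fingers, y is the line along which they close (so a half turn about z gives the same grasp; the last joint's range is limited). The gripper opens to 92 mm and grips with 3 to 60 N. Pads are 19 mm wide; open, the fingers measure 130 mm over their backs; the gripper's body (75 mm by 190 mm) begins 47 mm behind the grasp point.
Start: joints at [1.142, 0.342, 1.524, -0, 1.275, -0.146], TCP at [0.146, 0.504, 0.405] pointing down, gripper open.
Joint ranges: [-2.53, 2.53], [-0.77, 2.02], [0.04, 2.7], [-1, 4.14], [0.28, 2.66], [-3.11, 3.11]. Speed limits (rad/s): [2.57, 2.57, 3.14, 3.14, 3.14, 3.14].

### API

Orientations are given as [roll, pitch, yaw] about the fixed x, y, z axes, in that order (R = Rz(yaw) Ry(pitch) Rx(roll)).
In Python, from cell import telemetry, vision, ticket gives the robot as it stands.
- The arm moves only by the shell command python3 -m crank 'ROWS' [FORCE]. ROWS is JSON, a list of rows, each a list of 5 numbers: the gripper command: -1 is shut, 1 is fully open, values between are in proportion, then the shift along the tool's x, y, z in mm, then the turn about the tool's z in rad. In form: [[fingers, dx, dy, dz, roll], ...]. A call has 1 to 12 rows; each row is the pose to reach, as a shift and turn from the pose commanded when the call began, along the tool's axes at that moment; what a row does not reach only later rows make up. A row lasts 1/12 s, in which the tool goes at most 41.7 mm and 7.16 degrees, less where a joint would pass 70% of its speed; a pose out of reach is approached as far as the arm can. A call with a gripper value outside its range is refused whole. The fingers move at their own pace and stop on an object; FORCE is the grip in N (left out, the last holds). Time passes only in rows, so rows that repeat a pose let the fingers close. It gives the time, the measured TCP pose, the force, the opening and the grip force at its end, in the units of the state.
- telemetry.observe(): the state, without advancing time (a new reading comes with each control period).
- vision.read_camera(name): name is "side" or "top"; returns (picture, depth): 480x640x3 uint8, red, green, blue; 480x640 float32, m along the optical axis (not along the pixel's ray), 0 where there is no reading.
- vision.get_calibration(name): a dict with "camera_matrix" (3x3 intrinsics, pixels), "dist" ([k1, k2, p1, p2, k3] as OpenCV has them; the pictures are not rectified), "rvec" (rotation vector, rad) and "tvec" (3), from world to camera coordinates, as OpenCV has them. Camera axes: x right, y down, z forward; pixel columns grow to the right and rows downward; lengths in m; the calibration is good to about 2 mm. A picture is of the moment at which its call begins. get_calibration takes no time and is no camera call.
- ticket.hand_in(): hands the job in; it is judged then, once.
The state is a dict: "time": time; "qpos": joint angles; "qvel": joint speeds; "joint_efforts": joint torques, N m; "tool_pos": TCP position; "tool_rot": TCP orientation; "contact_force": force on the tool from outside, world axes, zero at the start; "torque": the same for the moment, N m; "opening": finger opening in m; "grip_force": force on a finger pad.
Only numpy, scipy, OpenCV 4.12 (cv2) and the standard library are available. Lean on these libraries where they do the work, as an engineer would, in place of code of your own. Each camera call takes 0.05 s, during which the arm holds its last target. There are 200 camera calls.

## Working session

There is one attempt and no reset: what is moved stays moved. The work goes in short steps, Python scripts to look and compute and a shell command to move; the robot and the scene stay as the last step left them, time stands still between calls to the robot, and variables do not carry over. Pictures are saved under pics/ and viewed, at most 14 in all, crops included, and the job is handed in when it is done.

```bash
mkdir -p pics; ls
cat > h.py <<'E'
import numpy as np,cv2
from cell import telemetry,vision
def shot(n,name=None):
    im,d=vision.read_camera(n)
    if name: cv2.imwrite('pics/'+name,cv2.cvtColor(im,cv2.COLOR_RGB2BGR))
    return im,d
def world(n,d):
    c=vision.get_calibration(n);K=np.array(c['camera_matrix']);D=np.array(c['dist'],float)
    h,w=d.shape;u,v=np.meshgrid(np.arange(w),np.arange(h))
    p=cv2.undistortPoints(np.stack([u.ravel(),v.ravel()],1).astype(np.float64)[:,None],K,D)[:,0]
    z=d.ravel();X=np.stack([p[:,0]*z,p[:,1]*z,z],1)
    R=cv2.Rodrigues(np.array(c['rvec'],float))[0];t=np.array(c['tvec'],float).ravel()
    W=(X-t)@R
    W[z<=0]=np.nan
    return W.reshape(h,w,3)
E
python3 - <<'E'
from h import *
for n in('top','side'):
    im,d=shot(n,n+'1.png'); np.savez(n+'1.npz',im=im,d=d)
    c=vision.get_calibration(n);R=cv2.Rodrigues(np.array(c['rvec'],float))[0];print(n,-R.T@np.array(c['tvec']).ravel(),(d>0).mean())
s=telemetry.observe();print(s)
E
```

```text
pics
top [ 0.43973587 -0.03871853  0.93754238] 0.9961393229166666
side [ 0.51943652 -0.8496478   0.78694531] 0.9960774739583333
{'time': 0.1, 'qpos': array([ 1.14202921e+00,  3.42644192e-01,  1.52487919e+00, -1.67916538e-05,
        1.27538267e+00, -1.46001275e-01]), 'qvel': array([ 2.89712334e-04, -1.68594258e-03, -3.21419469e-03, -6.35523705e-04,
        5.22102036e-04,  4.11268940e-06]), 'joint_efforts': array([ 3.90325542e-03, -4.31999409e+01, -2.44703901e+01,  7.21819396e-02,
        5.24587242e-02, -6.45340788e-05]), 'tool_pos': array([0.14641806, 0.5040577 , 0.40413366]), 'tool_rot': array([-3.14029090e+00, -1.75189818e-04,  2.85883160e+00]), 'contact_force': array([-0.06965798,  0.18189185, -0.23587391]), 'torque': array([ 0.03612715, -0.0190847 ,  0.02985333]), 'grip_force': 0.0, 'opening': 0.0913887493661962}
```

View pics/top1.png

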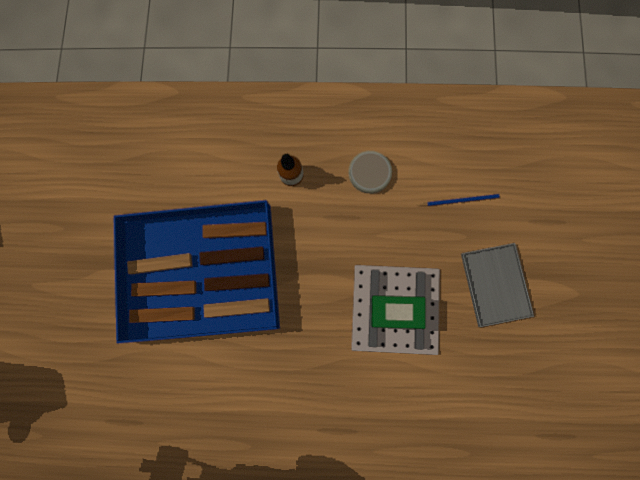

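View pics/side1.png

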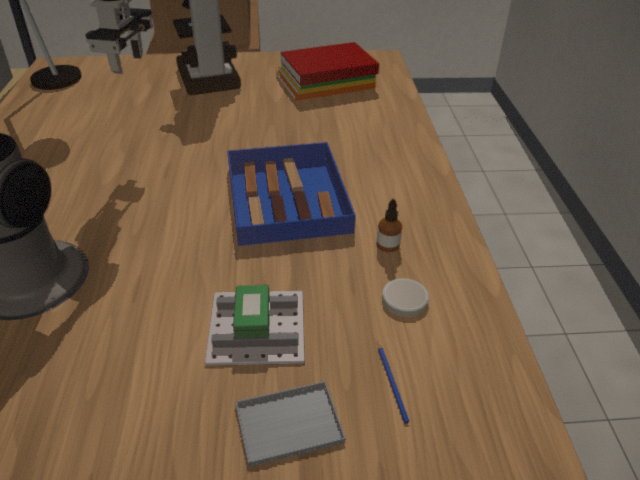

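The top view (image left = +y) shows the tub with 7 slats: 3 in the left column (x≈163, y≈264/289/314) and 4 in the right column (≈235, 230/256/283/308). The board is at (396,310) with the green box on it, the tray at (498,285), and the dropper, dish and pencil above at y≈170–200. The side view agrees.

```bash
cat >> h.py <<'E'
def rects(W,m,amin=60):
    n,L,st,_=cv2.connectedComponentsWithStats(m.astype(np.uint8))
    out=[]
    for i in range(1,n):
        if st[i,4]<amin: continue
        P=W[L==i]; P=P[np.isfinite(P[:,2])]
        (c,(a,b),th)=cv2.minAreaRect((P[:,:2]*1000).astype(np.float32))
        if a<b: a,b,th=b,a,th+90
        th=(th+90)%180-90
        out.append((c[0],c[1],np.median(P[:,2])*1000,a,b,th,st[i,4],tuple(st[i,:2])))
    return out
def show(r):
    for q in r: print('c %.1f %.1f z %.1f size %.1f x %.1f ang %.1f n%d px%s'%q)
E
python3 - <<'E'
from h import *
f=np.load('top1.npz');im,d=f['im'],f['d'];W=world('top',d);z=W[...,2]
hsv=cv2.cvtColor(im,cv2.COLOR_RGB2HSV);H,S,V=[hsv[...,i].astype(int) for i in range(3)]
box=np.zeros(z.shape,bool);box[205:340,118:275]=1
print('slats');show(rects(W,box&(H<25)&(z<.03)))
print('tub');show(rects(W,(H>100)&(H<130)&(S>120),500))
print('green');show(rects(W,(H>40)&(H<85)&(S>120)&(z>.04)))
g=np.zeros(z.shape,bool);g[255:365,340:450]=1
print('board');show(rects(W,g&(z>.004),500));print('bearers');show(rects(W,g&(z>.018)&(z<.04)))
g[:]=0;g[235:335,455:540]=1
print('tray');show(rects(W,g&(S<60),300))
g[:]=0;g[140:200,340:400]=1;print('petri');show(rects(W,g&(z>.01)))
g[:]=0;g[145:195,270:305]=1;print('drop');show(rects(W,g&(z>.015)))
g[:]=0;g[185:215,415:505]=1;print('pencil');show(rects(W,g&(H>100)&(S>100),30))
for u,v in((300,400),(450,230),(498,285)):print(W[v,u])
E
```

```text
slats
c 657.0 336.1 z 0.7 size 188.1 x 20.4 ang -88.0 n459 px(np.int32(118), np.int32(205))
c 615.9 94.0 z 1.4 size 108.4 x 8.1 ang 6.9 n126 px(np.int32(270), np.int32(205))
c 612.8 173.8 z 19.9 size 128.4 x 25.3 ang -86.1 n806 px(np.int32(203), np.int32(222))
c 559.0 175.8 z 19.9 size 128.1 x 24.1 ang -83.4 n761 px(np.int32(200), np.int32(247))
c 539.7 324.9 z 19.7 size 130.3 x 26.0 ang -81.2 n842 px(np.int32(127), np.int32(253))
c 505.7 162.8 z 20.1 size 128.5 x 23.6 ang -84.4 n759 px(np.int32(205), np.int32(274))
c 489.6 312.5 z 19.7 size 131.6 x 25.8 ang -86.0 n823 px(np.int32(131), np.int32(281))
c 454.9 160.9 z 20.0 size 130.5 x 25.9 ang -83.1 n859 px(np.int32(204), np.int32(299))
c 437.2 312.0 z 19.8 size 129.4 x 25.6 ang -85.6 n826 px(np.int32(129), np.int32(307))
c 400.2 193.8 z 0.9 size 218.1 x 17.8 ang -88.0 n581 px(np.int32(167), np.int32(330))
tub
c 523.8 243.8 z 6.6 size 312.9 x 252.7 ang -83.3 n14200 px(np.int32(114), np.int32(201))
green
c 454.1 -154.2 z 61.0 size 97.7 x 58.2 ang 89.9 n1149 px(np.int32(372), np.int32(296))
board
c 462.5 -156.4 z 10.4 size 176.4 x 172.4 ang -1.0 n7339 px(np.int32(351), np.int32(264))
bearers
c 462.7 -111.3 z 28.9 size 149.6 x 16.3 ang -1.2 n456 px(np.int32(369), np.int32(269))
c 511.4 -202.6 z 28.8 size 47.4 x 16.7 ang -1.9 n222 px(np.int32(416), np.int32(271))
c 403.8 -198.2 z 28.7 size 38.2 x 16.9 ang 0.6 n195 px(np.int32(414), np.int32(329))
tray
c 514.7 -359.9 z 4.5 size 149.7 x 117.3 ang 12.7 n4232 px(np.int32(462), np.int32(243))
petri
c 741.7 -101.7 z 18.5 size 87.6 x 87.0 ang 0.9 n1407 px(np.int32(349), np.int32(151))
drop
c 733.2 61.5 z 61.5 size 49.9 x 44.4 ang -78.5 n598 px(np.int32(277), np.int32(154))
pencil
c 686.8 -293.9 z 9.1 size 146.3 x 7.7 ang -81.7 n231 px(np.int32(428), np.int32(194))
[0.27878565 0.02901292 0.0005465 ]
[ 0.62468622 -0.26863808 -0.0022842 ]
[ 0.51282426 -0.36047341  0.00754363]
```

```bash
cat >> h.py <<'E'
def plan(*wps):
    s=telemetry.observe();p=np.array(s['tool_pos'])*1000;y0=s['tool_rot'][2]
    c,n=np.cos(y0),np.sin(y0)
    print('now',p.round(1),'yaw %.3f'%y0,'t %.1f'%s['time'],'open %.1f'%(s['opening']*1000),'grip %.1f'%s['grip_force'],'tilt',np.round(s['tool_rot'][:2],4),'F',np.round(s['contact_force'],1))
    for x,y,z,yaw in wps:
        d=np.array([x,y,z])-p
        r=(y0-yaw+np.pi)%(2*np.pi)-np.pi
        print('row: %.1f %.1f %.1f %.3f  |rows min %d'%(d[0]*c+d[1]*n, d[0]*n-d[1]*c, -d[2], r, 1+max(np.linalg.norm(d)/41.7,abs(r)/.125)))
E
python3 -c "
from h import *
plan((430,150,380,2.2),(454,-154,300,1.571),(454,-154,220,1.571))"
```

```text
now [146.4 504.1 404.1] yaw 2.859 t 0.1 open 91.4 grip 0.0 tilt [-3.1403e+00 -2.0000e-04] F [-0.1  0.2 -0.2]
row: -371.1 -260.9 24.1 0.659  |rows min 11
row: -479.0 -546.1 104.1 1.288  |rows min 18
row: -479.0 -546.1 184.1 1.288  |rows min 18
```

```bash
python3 -m crank '[[1,-371,-261,24,0.66],[1,-371,-261,24,0.66],[1,-371,-261,24,0.66],[1,-371,-261,24,0.66],[1,-371,-261,24,0.66],[1,-371,-261,24,0.66],[1,-371,-261,24,0.66],[1,-371,-261,24,0.66],[1,-371,-261,24,0.66],[1,-371,-261,24,0.66],[1,-371,-261,24,0.66],[1,-371,-261,24,0.66]]' 20; python3 -c "
from h import *
plan((454,-154,300,1.571),(454,-154,220,1.571))"
```

```text
time: 1.1
tool_pos: [0.4332, 0.1456, 0.3801]
tool_rot: [-3.142, 0.002, 2.193]
contact_force: [0.1, -0.7, 1.0]
opening: 0.0916
grip_force: 0.0
now [433.2 145.6 380.1] yaw 2.193 t 1.1 open 91.6 grip 0.0 tilt [-3.1416e+00  2.2000e-03] F [ 0.1 -0.7  1. ]
row: -255.6 -157.7 80.1 0.622  |rows min 8
row: -255.6 -157.7 160.1 0.622  |rows min 9
```

```bash
python3 -m crank '[[1,-256,-158,80,0.62],[1,-256,-158,80,0.62],[1,-256,-158,80,0.62],[1,-256,-158,80,0.62],[1,-256,-158,80,0.62],[1,-256,-158,80,0.62],[1,-256,-158,80,0.62],[1,-256,-158,80,0.62],[1,-256,-158,80,0.62],[1,-256,-158,80,0.62],[1,-256,-158,80,0.62],[1,-256,-158,80,0.62]]' >/dev/null; python3 -c "
from h import *
plan((454,-154,220,1.571))
im,d=shot('top');W=world('top',d);z=W[...,2]
hsv=cv2.cvtColor(im,cv2.COLOR_RGB2HSV);H,S=hsv[...,0],hsv[...,1]
show(rects(W,(H>40)&(H<85)&(S>120)&(z>.04)))
shot('side','side2.png')"
```

```text
now [ 452.5 -148.7  301. ] yaw 1.580 t 2.1 open 91.7 grip 0.0 tilt [ 3.1415e+00 -3.0000e-04] F [ 0.6  0.2 -0.4]
row: -5.3 1.5 81.0 0.009  |rows min 2
```

View pics/side2.png

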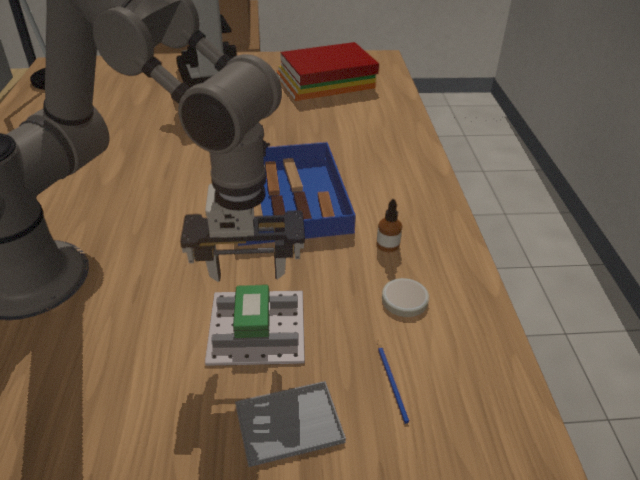

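The gripper (≈245,240) hangs over the green box (252,310), and the fingers straddle it along x. I'll descend and grip.

```bash
python3 -m crank '[[1,-5,1.5,40,0.01],[1,-5,1.5,81,0.01],[1,-5,1.5,81,0.01],[1,-5,1.5,81,0.01],[-1,-5,1.5,81,0.01],[-1,-5,1.5,81,0.01],[-1,-5,1.5,81,0.01],[-1,-5,1.5,81,0.01],[-1,-5,1.5,81,0.01],[-1,-5,1.5,81,0.01],[-1,-5,1.5,81,0.01],[-1,-5,1.5,81,0.01]]' 25 ; python3 -m crank '[[-1,0,0,-30,0],[-1,0,0,-60,0],[-1,0,0,-60,0],[-1,0,0,-60,0]]'; python3 -c "
from h import *
plan((514.5,-360,290,0.222),(514.5,-360,196,0.222))"
```

```text
time: 3.2
tool_pos: [0.4542, -0.1551, 0.2207]
tool_rot: [3.14, 0.001, 1.569]
contact_force: [-1.4, 0.5, 7.0]
opening: 0.0599
grip_force: 25.0
time: 3.53
tool_pos: [0.4543, -0.1551, 0.281]
tool_rot: [3.138, 0.002, 1.569]
contact_force: [0.1, 0.1, -1.4]
opening: 0.0596
grip_force: 25.0
now [ 454.3 -155.1  281. ] yaw 1.569 t 3.5 open 59.6 grip 25.0 tilt [3.1384e+00 1.6000e-03] F [ 0.1  0.1 -1.4]
row: -204.8 60.6 -9.0 1.347  |rows min 11
row: -204.8 60.6 85.0 1.347  |rows min 11
```

```bash
python3 -m crank '[[-1,-205,61,-9,1.347],[-1,-205,61,-9,1.347],[-1,-205,61,-9,1.347],[-1,-205,61,-9,1.347],[-1,-205,61,-9,1.347],[-1,-205,61,-9,1.347],[-1,-205,61,-9,1.347],[-1,-205,61,-9,1.347],[-1,-205,61,-9,1.347],[-1,-205,61,-9,1.347],[-1,-205,61,-9,1.347],[-1,-205,61,-9,1.347]]' >/dev/null;python3 -m crank '[[-1,0,0,0,0],[-1,0,0,0,0],[-1,0,0,0,0]]' >/dev/null; python3 -c "
from h import *
plan((514.5,-360,196,0.222))
im,d=shot('top');W=world('top',d);z=W[...,2]
hsv=cv2.cvtColor(im,cv2.COLOR_RGB2HSV);H,S=hsv[...,0],hsv[...,1]
show(rects(W,(H>40)&(H<85)&(S>120)))
shot('side','side3.png')"
```

```text
now [ 514.5 -360.   288.1] yaw 0.224 t 4.8 open 59.8 grip 25.0 tilt [-3.1408e+00  5.0000e-04] F [-0.2 -0.8 -0.9]
row: -0.0 -0.0 92.1 0.002  |rows min 3
c 549.0 -331.3 z 128.5 size 98.4 x 19.5 ang -75.3 n218 px(np.int32(494), np.int32(249))
c 466.2 -336.0 z 127.8 size 47.1 x 9.2 ang -84.5 n62 px(np.int32(507), np.int32(303))
```

View pics/side3.png

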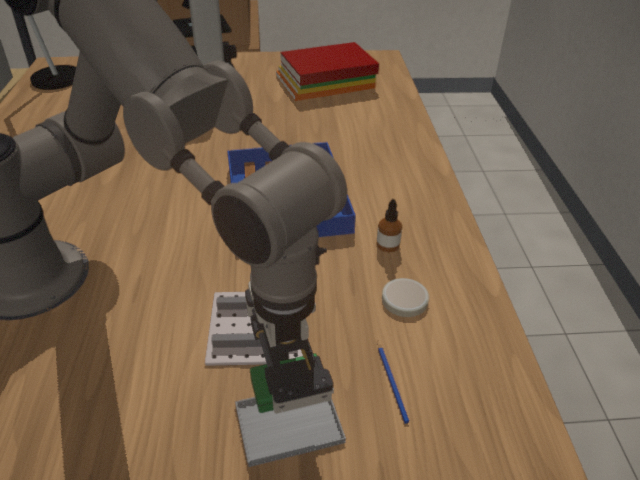

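The box is held level above the tray, its axis aligned with the tray (≈290,400). I'll lower it and release.

```bash
python3 -m crank '[[-1,0,0,40,0],[-1,0,0,70,0],[-1,0,0,85,0],[-1,0,0,91,0],[-1,0,0,92,0],[-1,0,0,92,0],[0.5,0,0,92,0],[0.5,0,0,92,0],[0.5,0,0,92,0],[0.5,0,0,92,0],[0.5,0,0,50,0],[0.5,0,0,-10,0]]';python3 -c "
from h import *
plan((470,0,330,0.9),(500,120,330,1.6))"
```

```text
time: 5.88
tool_pos: [0.514, -0.3596, 0.2784]
tool_rot: [-3.136, 0.004, 0.222]
contact_force: [1.1, -2.0, 1.0]
opening: 0.0687
grip_force: 0.0
now [ 514.  -359.6  278.4] yaw 0.222 t 5.9 open 68.7 grip 0.0 tilt [-3.136   0.0038] F [ 1.1 -2.   1. ]
row: 36.2 -360.5 -51.6 -0.678  |rows min 9
row: 91.8 -470.9 -51.6 -1.378  |rows min 12
```

```bash
python3 -c "
from h import *
plan((612.8,173.8,280,1.639))"
```

```text
now [ 514.  -359.6  278.4] yaw 0.222 t 5.9 open 68.7 grip 0.0 tilt [-3.136   0.0038] F [ 1.1 -2.   1. ]
row: 213.7 -498.6 -1.6 -1.417  |rows min 14
```

```bash
python3 -m crank '[[-0.28,100,-240,-20,-0.7],[-0.28,214,-499,-20,-1.417],[-0.28,214,-499,-20,-1.417],[-0.28,214,-499,-20,-1.417],[-0.28,214,-499,-20,-1.417],[-0.28,214,-499,-2,-1.417],[-0.28,214,-499,-2,-1.417],[-0.28,214,-499,-2,-1.417],[-0.28,214,-499,-2,-1.417],[-0.28,214,-499,-2,-1.417],[-0.28,214,-499,-2,-1.417],[-0.28,214,-499,-2,-1.417]]' >/dev/null; python3 -c "
from h import *
plan((612.8,173.8,280,1.639),(612.8,173.8,186,1.639))"
```

```text
now [605.7 133.4 283.4] yaw 1.645 t 6.9 open 33.1 grip 0.0 tilt [ 3.1407 -0.    ] F [ 1.9 -0.9  0.2]
row: 39.8 10.1 3.4 0.006  |rows min 1
row: 39.8 10.1 97.4 0.006  |rows min 3
```

```bash
python3 -m crank '[[-0.28,35,9,3,0],[-0.28,35,9,3,0],[-0.28,35,9,3,0],[-0.28,35,9,3,0],[-0.28,35,9,3,0]]' >/dev/null; python3 -c "
from h import *
plan((612.8,173.8,186,1.639))
im,d=shot('side','side4.png');cv2.imwrite('pics/side4c.png',cv2.resize(cv2.cvtColor(im[120:280,200:420],cv2.COLOR_RGB2BGR),None,fx=3.5,fy=3.5))"
```

```text
now [612.3 165.5 280.1] yaw 1.637 t 7.3 open 32.9 grip 0.0 tilt [-3.1415e+00  3.0000e-04] F [ 0.8 -0.8 -0.9]
row: 8.3 1.1 94.1 -0.002  |rows min 3
```

View pics/side4c.png

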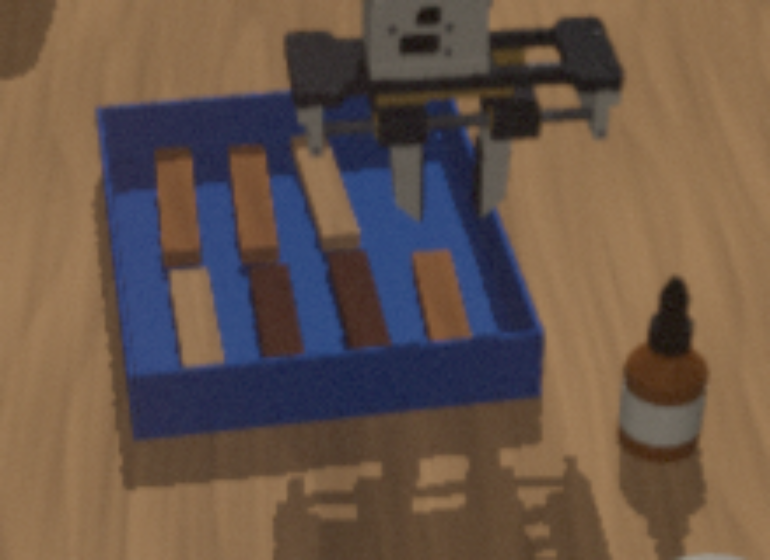

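The fingers (crop ≈405/490, 200) hang over the outer slat A (crop 440,295). The approach looks right, so I'll descend and grasp.

```bash
python3 -m crank '[[-0.28,8,1,40,0],[-0.28,8,1,75,0],[-0.28,8,1,85,0],[-0.28,8,1,94,0],[-0.28,8,1,94,0],[-1,8,1,94,0],[-1,8,1,94,0],[-1,8,1,94,0],[-1,8,1,94,0],[-1,8,1,94,0]]' 25; python3 -m crank '[[-1,0,0,-40,0],[-1,0,0,-80,0],[-1,0,0,-110,0],[-1,0,0,-110,0],[-1,0,0,-110,0]]'; python3 -c "
from h import *
plan((507,-157,300,1.548))"
```

```text
time: 8.18
tool_pos: [0.6134, 0.1748, 0.1878]
tool_rot: [3.138, -0.0, 1.639]
contact_force: [-0.9, -1.1, 7.1]
opening: 0.0253
grip_force: 25.0
time: 8.6
tool_pos: [0.613, 0.175, 0.2986]
tool_rot: [3.137, -0.001, 1.639]
contact_force: [0.5, -0.1, -1.8]
opening: 0.0253
grip_force: 25.0
now [613.  175.  298.6] yaw 1.639 t 8.6 open 25.3 grip 25.0 tilt [ 3.1365e+00 -6.0000e-04] F [ 0.5 -0.1 -1.8]
row: -324.0 -128.3 -1.4 0.091  |rows min 9
```

```bash
python3 -m crank '[[-1,-324,-128,-1,0.09],[-1,-324,-128,-1,0.09],[-1,-324,-128,-1,0.09],[-1,-324,-128,-1,0.09],[-1,-324,-128,-1,0.09],[-1,-324,-128,-1,0.09],[-1,-324,-128,-1,0.09],[-1,-324,-128,-1,0.09],[-1,-324,-128,-1,0.09],[-1,-324,-128,-1,0.09],[-1,-324,-128,-1,0.09],[-1,-324,-128,-1,0.09]]' >/dev/null; python3 -m crank '[[-1,0,0,0,0],[-1,0,0,0,0],[-1,0,0,0,0]]' >/dev/null; python3 -c "
from h import *
plan((507,-157,211.5,1.548))"
```

```text
now [ 507.3 -156.   296.8] yaw 1.551 t 9.8 open 25.6 grip 25.0 tilt [-3.1414e+00 -3.0000e-04] F [-0.4  1.7 -0.4]
row: -1.0 -0.3 85.3 0.003  |rows min 3
```

```bash
python3 -m crank '[[-1,-1,0,40,0],[-1,-1,0,70,0],[-1,-1,0,80,0],[-1,-1,0,85,0],[-1,-1,0,85,0],[-1,-1,0,85,0],[-1,-1,0,85,0]]'; python3 -m crank '[[-0.28,0,0,0,0],[-0.28,0,0,0,0],[-0.28,0,0,0,0],[-0.28,0,0,-30,0],[-0.28,0,0,-70,0],[-0.28,0,0,-90,0],[-0.28,0,0,-90,0]]'; python3 -c "
from h import *
plan((559,175.8,290,1.686))"
```

```text
time: 10.43
tool_pos: [0.5077, -0.1582, 0.2132]
tool_rot: [3.139, 0.001, 1.549]
contact_force: [-0.3, 0.3, 0.1]
opening: 0.0255
grip_force: 25.0
time: 11.02
tool_pos: [0.5082, -0.1586, 0.3069]
tool_rot: [3.133, 0.004, 1.549]
contact_force: [0.1, 0.6, 0.2]
opening: 0.0333
grip_force: 0.0
now [ 508.2 -158.6  306.9] yaw 1.549 t 11.0 open 33.3 grip 0.0 tilt [3.1329 0.0038] F [0.1 0.6 0.2]
row: 335.4 43.5 16.9 -0.137  |rows min 9
```

```bash
python3 -m crank '[[-0.28,335,44,17,-0.137],[-0.28,335,44,17,-0.137],[-0.28,335,44,17,-0.137],[-0.28,335,44,17,-0.137],[-0.28,335,44,17,-0.137],[-0.28,335,44,17,-0.137],[-0.28,335,44,17,-0.137],[-0.28,335,44,17,-0.137],[-0.28,335,44,17,-0.137],[-0.28,335,44,17,-0.137],[-0.28,335,44,17,-0.137],[-0.28,335,44,17,-0.137]]' >/dev/null; python3 -m crank '[[-0.28,335,44,17,-0.137],[-0.28,0,0,0,0],[-0.28,0,0,0,0],[-0.28,0,0,0,0]]' >/dev/null; python3 -c "
from h import *
plan((559,175.8,185,1.686))"
```

```text
now [558.1 174.8 285.1] yaw 1.685 t 12.3 open 32.9 grip 0.0 tilt [-3.1414e+00  3.0000e-04] F [-0.   0.   0.2]
row: 0.9 1.0 100.1 -0.001  |rows min 3
```

```bash
python3 -m crank '[[-0.28,1,1,40,0],[-0.28,1,1,78,0],[-0.28,1,1,90,0],[-0.28,1,1,100,0],[-0.28,1,1,100,0],[-0.28,1,1,100,0],[-1,1,1,100,0],[-1,1,1,100,0],[-1,1,1,100,0],[-1,1,1,100,0],[-1,1,1,100,0]]' 25; python3 -m crank '[[-1,0,0,-40,0],[-1,0,0,-80,0],[-1,0,0,-110,0],[-1,0,0,-110,0],[-1,0,0,-110,0]]'; python3 -c "
from h import *
plan((417,-155,300,1.548))
im,d=shot('top');W=world('top',d);z=W[...,2]
g=np.zeros(z.shape,bool);g[255:365,340:450]=1
show(rects(W,g&(z>.036)&(z<.06)))"
```

```text
time: 13.27
tool_pos: [0.5598, 0.1768, 0.1862]
tool_rot: [3.139, 0.0, 1.686]
contact_force: [-0.2, -2.9, 6.2]
opening: 0.026
grip_force: 25.0
time: 13.68
tool_pos: [0.5595, 0.1771, 0.297]
tool_rot: [3.137, -0.0, 1.686]
contact_force: [-0.3, -0.5, -0.7]
opening: 0.0256
grip_force: 25.0
now [559.5 177.1 297. ] yaw 1.686 t 13.7 open 25.6 grip 25.0 tilt [ 3.1373e+00 -5.0000e-04] F [-0.3 -0.5 -0.7]
row: -313.6 -179.7 -3.0 0.138  |rows min 9
c 508.7 -157.9 z 43.1 size 127.9 x 26.4 ang 88.7 n913 px(np.int32(366), np.int32(276))
```

```bash
python3 -m crank '[[-1,-314,-180,-3,0.138],[-1,-314,-180,-3,0.138],[-1,-314,-180,-3,0.138],[-1,-314,-180,-3,0.138],[-1,-314,-180,-3,0.138],[-1,-314,-180,-3,0.138],[-1,-314,-180,-3,0.138],[-1,-314,-180,-3,0.138],[-1,-314,-180,-3,0.138],[-1,-314,-180,-3,0.138],[-1,-314,-180,-3,0.138],[-1,-314,-180,-3,0.138]]' >/dev/null; python3 -m crank '[[-1,0,0,0,0],[-1,0,0,0,0],[-1,0,0,0,0],[-1,0,0,0,0]]' >/dev/null; python3 -c "
from h import *
plan((417,-155,209.5,1.548))"
```

```text
now [ 416.7 -154.9  297.8] yaw 1.549 t 15.1 open 25.8 grip 25.0 tilt [-3.1415e+00 -2.0000e-04] F [ 0.4 -0.2 -1.1]
row: -0.1 0.3 88.3 0.001  |rows min 3
```

```bash
python3 -m crank '[[-1,0,0,40,0],[-1,0,0,70,0],[-1,0,0,82,0],[-1,0,0,88,0],[-1,0,0,88,0],[-1,0,0,88,0],[-1,0,0,88,0]]'; python3 -m crank '[[-0.28,0,0,0,0],[-0.28,0,0,0,0],[-0.28,0,0,0,0],[-0.28,0,0,-30,0],[-0.28,0,0,-70,0],[-0.28,0,0,-90,0],[-0.28,0,0,-90,0],[-0.28,0,0,-90,0]]'; python3 -c "
from h import *
plan((505.7,162.8,290,1.669))"
```

```text
time: 15.65
tool_pos: [0.4169, -0.1556, 0.2105]
tool_rot: [3.14, 0.001, 1.548]
contact_force: [-0.6, 0.5, 0.1]
opening: 0.0255
grip_force: 25.0
time: 16.32
tool_pos: [0.4166, -0.1557, 0.301]
tool_rot: [3.139, 0.001, 1.548]
contact_force: [0.4, -0.5, -0.6]
opening: 0.0331
grip_force: 0.0
now [ 416.6 -155.7  301. ] yaw 1.548 t 16.3 open 33.1 grip 0.0 tilt [3.1387e+00 1.5000e-03] F [ 0.4 -0.5 -0.6]
row: 320.5 81.8 11.0 -0.121  |rows min 8
```

```bash
python3 -m crank '[[-0.28,320,82,11,-0.121],[-0.28,320,82,11,-0.121],[-0.28,320,82,11,-0.121],[-0.28,320,82,11,-0.121],[-0.28,320,82,11,-0.121],[-0.28,320,82,11,-0.121],[-0.28,320,82,11,-0.121],[-0.28,320,82,11,-0.121],[-0.28,320,82,11,-0.121],[-0.28,320,82,11,-0.121],[-0.28,320,82,11,-0.121],[-0.28,320,82,11,-0.121]]' >/dev/null; python3 -m crank '[[-0.28,0,0,0,0],[-0.28,0,0,0,0],[-0.28,0,0,0,0]]' >/dev/null; python3 -c "
from h import *
plan((505.7,162.8,185,1.669))
im,d=shot('top');W=world('top',d);z=W[...,2]
g=np.zeros(z.shape,bool);g[255:365,340:450]=1
show(rects(W,g&(z>.036)&(z<.06)))"
```

```text
now [505.8 161.5 289.1] yaw 1.667 t 17.6 open 33.1 grip 0.0 tilt [ 3.1414 -0.    ] F [-0.2 -0.   1. ]
row: 1.3 -0.0 104.1 -0.002  |rows min 3
c 508.7 -158.0 z 43.2 size 128.2 x 26.5 ang 88.6 n912 px(np.int32(366), np.int32(276))
c 417.5 -155.6 z 43.0 size 128.8 x 26.2 ang 88.5 n946 px(np.int32(364), np.int32(323))
```

```bash
python3 -m crank '[[-0.28,1,0,40,0],[-0.28,1,0,80,0],[-0.28,1,0,94,0],[-0.28,1,0,104,0],[-0.28,1,0,104,0],[-0.28,1,0,104,0],[-1,1,0,104,0],[-1,1,0,104,0],[-1,1,0,104,0],[-1,1,0,104,0],[-1,1,0,104,0]]' 25; python3 -m crank '[[-1,0,0,-40,0],[-1,0,0,-80,0],[-1,0,0,-115,0],[-1,0,0,-115,0],[-1,0,0,-115,0]]'; python3 -c "
from h import *
plan((463,-111,310,-0.023))"
```

```text
time: 18.53
tool_pos: [0.5061, 0.1634, 0.1856]
tool_rot: [3.14, -0.0, 1.669]
contact_force: [1.0, -1.1, 6.2]
opening: 0.0259
grip_force: 25.0
time: 18.95
tool_pos: [0.5059, 0.1635, 0.3017]
tool_rot: [3.137, -0.0, 1.669]
contact_force: [0.2, -1.0, 0.2]
opening: 0.026
grip_force: 25.0
now [505.9 163.5 301.7] yaw 1.669 t 18.9 open 26.0 grip 25.0 tilt [ 3.1373e+00 -5.0000e-04] F [ 0.2 -1.   0.2]
row: -269.0 -69.6 -8.3 1.692  |rows min 14
```

```bash
python3 -m crank '[[-1,-90,-23,-8,0.6],[-1,-180,-46,-8,1.2],[-1,-269,-70,-8,1.692],[-1,-269,-70,-8,1.692],[-1,-269,-70,-8,1.692],[-1,-269,-70,-8,1.692],[-1,-269,-70,-8,1.692],[-1,-269,-70,-8,1.692],[-1,-269,-70,-8,1.692],[-1,-269,-70,-8,1.692],[-1,-269,-70,-8,1.692],[-1,-269,-70,-8,1.692]]' >/dev/null; python3 -m crank '[[-1,0,0,0,0.2],[-1,0,0,0,0.2],[-1,0,0,0,0.2],[-1,0,0,0,0.2],[-1,0,0,0,0.2]]' >/dev/null; python3 -c "
from h import *
plan((463,-111,223,-0.023))"
```

```text
now [ 462.1 -111.   307. ] yaw -0.029 t 20.4 open 25.5 grip 25.0 tilt [-3.1408e+00  1.8000e-03] F [ 0.3  0.3 -0.2]
row: 0.9 -0.1 84.0 -0.006  |rows min 3
```

```bash
python3 -m crank '[[-1,1,0,40,-0.006],[-1,1,0,65,-0.006],[-1,1,0,78,-0.006],[-1,1,0,84,-0.006],[-1,1,0,84,-0.006],[-1,1,0,84,-0.006],[-1,1,0,84,-0.006]]'; python3 -m crank '[[-0.28,0,0,0,0],[-0.28,0,0,0,0],[-0.28,0,0,0,0],[-0.28,0,0,-30,0],[-0.28,0,0,-70,0],[-0.28,0,0,-90,0],[-0.28,0,0,-90,0],[-0.28,0,0,-90,0]]'; python3 -c "
from h import *
plan((454.9,160.9,290,1.691))"
```

```text
time: 20.95
tool_pos: [0.4636, -0.1113, 0.2243]
tool_rot: [3.141, -0.001, -0.024]
contact_force: [-0.6, 0.8, -0.3]
opening: 0.0259
grip_force: 25.0
time: 21.62
tool_pos: [0.4635, -0.1112, 0.3151]
tool_rot: [3.141, -0.003, -0.025]
contact_force: [-0.9, 0.2, -0.2]
opening: 0.0331
grip_force: 0.0
now [ 463.5 -111.2  315.1] yaw -0.025 t 21.6 open 33.1 grip 0.0 tilt [ 3.1405e+00 -3.1000e-03] F [-0.9  0.2 -0.2]
row: -15.4 -271.8 25.1 -1.716  |rows min 14
```

```bash
python3 -m crank '[[-0.28,-5,-80,25,-0.6],[-0.28,-15,-180,25,-1.2],[-0.28,-15,-272,25,-1.716],[-0.28,-15,-272,25,-1.716],[-0.28,-15,-272,25,-1.716],[-0.28,-15,-272,25,-1.716],[-0.28,-15,-272,25,-1.716],[-0.28,-15,-272,25,-1.716],[-0.28,-15,-272,25,-1.716],[-0.28,-15,-272,25,-1.716],[-0.28,-15,-272,25,-1.716],[-0.28,-15,-272,25,-1.716]]' >/dev/null; python3 -m crank '[[-0.28,0,0,0,-0.216],[-0.28,0,0,0,-0.216],[-0.28,0,0,0,-0.216],[-0.28,0,0,0,-0.216],[-0.28,0,0,0,-0.216]]' >/dev/null; python3 -c "
from h import *
plan((454.9,160.9,185,1.691))
im,d=shot('top');W=world('top',d);z=W[...,2]
g=np.zeros(z.shape,bool);g[255:365,340:450]=1
show(rects(W,g&(z>.05)))"
```

```text
now [455.  161.1 288.2] yaw 1.688 t 23.0 open 33.0 grip 0.0 tilt [-3.1402  0.    ] F [0.7 0.6 0. ]
row: -0.1 -0.1 103.2 -0.003  |rows min 3
c 466.0 -113.3 z 57.1 size 130.0 x 26.3 ang -1.4 n972 px(np.int32(368), np.int32(271))
```

```bash
python3 -m crank '[[-0.28,0,0,40,0],[-0.28,0,0,80,0],[-0.28,0,0,94,0],[-0.28,0,0,103,0],[-0.28,0,0,103,0],[-0.28,0,0,103,0],[-1,0,0,103,0],[-1,0,0,103,0],[-1,0,0,103,0],[-1,0,0,103,0],[-1,0,0,103,0]]' 25; python3 -m crank '[[-1,0,0,-40,0],[-1,0,0,-80,0],[-1,0,0,-115,0],[-1,0,0,-115,0],[-1,0,0,-115,0]]'; python3 -c "
from h import *
plan((461,-201,310,-0.023))"
```

```text
time: 24.0
tool_pos: [0.4556, 0.1612, 0.1867]
tool_rot: [3.14, -0.0, 1.691]
contact_force: [-0.6, -0.7, 5.8]
opening: 0.0258
grip_force: 25.0
time: 24.42
tool_pos: [0.4555, 0.1612, 0.3027]
tool_rot: [3.137, -0.0, 1.691]
contact_force: [-0.4, -0.1, -2.2]
opening: 0.0258
grip_force: 25.0
now [455.5 161.2 302.7] yaw 1.691 t 24.4 open 25.8 grip 25.0 tilt [ 3.1371e+00 -3.0000e-04] F [-0.4 -0.1 -2.2]
row: -360.2 -37.9 -7.3 1.714  |rows min 14
```

```bash
python3 -m crank '[[-1,-120,-12,-8,0.6],[-1,-240,-25,-8,1.2],[-1,-360,-38,-8,1.714],[-1,-360,-38,-8,1.714],[-1,-360,-38,-8,1.714],[-1,-360,-38,-8,1.714],[-1,-360,-38,-8,1.714],[-1,-360,-38,-8,1.714],[-1,-360,-38,-8,1.714],[-1,-360,-38,-8,1.714],[-1,-360,-38,-8,1.714],[-1,-360,-38,-8,1.714]]' >/dev/null; python3 -m crank '[[-1,0,0,0,0.22],[-1,0,0,0,0.22],[-1,0,0,0,0.22],[-1,0,0,0,0.22],[-1,0,0,0,0.22]]' >/dev/null; python3 -c "
from h import *
plan((461,-201,224,-0.023))"
```

```text
now [ 460.4 -200.7  308. ] yaw -0.026 t 25.8 open 25.6 grip 25.0 tilt [-3.1406e+00  1.6000e-03] F [ 0.1  0.4 -0.3]
row: 0.6 0.3 84.0 -0.003  |rows min 3
```

```bash
python3 -m crank '[[-1,0,0,40,0],[-1,0,0,65,0],[-1,0,0,78,0],[-1,0,0,84,0],[-1,0,0,84,0],[-1,0,0,84,0],[-1,0,0,84,0]]'; python3 -m crank '[[-0.28,0,0,0,0],[-0.28,0,0,0,0],[-0.28,0,0,0,0],[-0.28,0,0,-30,0],[-0.28,0,0,-70,0],[-0.28,0,0,-90,0],[-0.28,0,0,-90,0],[-0.28,0,0,-90,0]]'; python3 -c "
from h import *
plan((437.2,312,290,1.648))"
```

```text
time: 26.42
tool_pos: [0.4608, -0.201, 0.2253]
tool_rot: [3.141, -0.001, -0.028]
contact_force: [-0.3, 0.2, -0.3]
opening: 0.0254
grip_force: 25.0
time: 27.08
tool_pos: [0.4607, -0.2009, 0.3161]
tool_rot: [3.14, -0.003, -0.029]
contact_force: [-0.5, 0.2, 0.1]
opening: 0.0331
grip_force: 0.0
now [ 460.7 -200.9  316.1] yaw -0.029 t 27.1 open 33.1 grip 0.0 tilt [ 3.1401e+00 -2.8000e-03] F [-0.5  0.2  0.1]
row: -38.4 -512.0 26.1 -1.677  |rows min 14
```

```bash
python3 -m crank '[[-0.28,-10,-140,20,-0.5],[-0.28,-20,-280,20,-1],[-0.28,-38,-512,26,-1.677],[-0.28,-38,-512,26,-1.677],[-0.28,-38,-512,26,-1.677],[-0.28,-38,-512,26,-1.677],[-0.28,-38,-512,26,-1.677],[-0.28,-38,-512,26,-1.677],[-0.28,-38,-512,26,-1.677],[-0.28,-38,-512,26,-1.677],[-0.28,-38,-512,26,-1.677],[-0.28,-38,-512,26,-1.677]]' >/dev/null; python3 -m crank '[[-0.28,0,0,0,0],[-0.28,0,0,0,0]]'; python3 -c "
from h import *
plan((437.2,312,290,1.648))
im,d=shot('top');W=world('top',d);z=W[...,2]
g=np.zeros(z.shape,bool);g[255:365,340:450]=1
show(rects(W,g&(z>.05)))"
```

```text
time: 28.25
tool_pos: [0.4371, 0.2995, 0.2876]
tool_rot: [-3.139, 0.002, 1.475]
contact_force: [0.3, -0.0, -0.1]
opening: 0.0332
grip_force: 0.0
now [437.1 299.5 287.6] yaw 1.475 t 28.2 open 33.2 grip 0.0 tilt [-3.1389e+00  1.7000e-03] F [ 0.3 -0.  -0.1]
row: 12.4 -1.1 -2.4 -0.173  |rows min 2
c 466.0 -113.3 z 57.1 size 129.9 x 26.2 ang -1.5 n970 px(np.int32(368), np.int32(271))
c 462.6 -202.0 z 57.1 size 130.2 x 26.4 ang -2.7 n954 px(np.int32(415), np.int32(274))
```

```bash
python3 -m crank '[[-0.28,12,-1,-2,-0.173],[-0.28,12,-1,-2,-0.173],[-0.28,12,-1,-2,-0.173],[-0.28,12,-1,-2,-0.173],[-0.28,12,-1,-2,-0.173]]' >/dev/null;  python3 -c "
from h import *
plan((437.2,312,185,1.648))"
```

```text
now [438.6 308.6 291.2] yaw 1.640 t 28.7 open 32.9 grip 0.0 tilt [-3.1408e+00  5.0000e-04] F [ 0.2  0.2 -0.1]
row: 3.5 -1.2 106.2 -0.008  |rows min 3
```

```bash
python3 -m crank '[[-0.28,3,-1,40,-0.006],[-0.28,3,-1,80,-0.006],[-0.28,3,-1,95,-0.006],[-0.28,3,-1,105,-0.006],[-0.28,3,-1,105,-0.006],[-0.28,3,-1,105,-0.006],[-1,3,-1,105,-0.006],[-1,3,-1,105,-0.006],[-1,3,-1,105,-0.006],[-1,3,-1,105,-0.006],[-1,3,-1,105,-0.006]]' 25; python3 -m crank '[[-1,0,0,-40,0],[-1,0,0,-80,0],[-1,0,0,-125,0],[-1,0,0,-125,0],[-1,0,0,-125,0]]'; python3 -c "
from h import *
plan((507,-157,320,1.548))"
```

```text
time: 29.63
tool_pos: [0.4377, 0.3129, 0.1878]
tool_rot: [3.139, -0.001, 1.65]
contact_force: [0.9, -0.5, 5.9]
opening: 0.026
grip_force: 25.0
time: 30.05
tool_pos: [0.4376, 0.3131, 0.3147]
tool_rot: [3.135, -0.003, 1.65]
contact_force: [0.2, 0.7, -1.0]
opening: 0.0258
grip_force: 25.0
now [437.6 313.1 314.7] yaw 1.650 t 30.1 open 25.8 grip 25.0 tilt [ 3.1352e+00 -2.8000e-03] F [ 0.2  0.7 -1. ]
row: -474.1 32.0 -5.3 0.102  |rows min 12
```

```bash
python3 -m crank '[[-1,-474,32,-5,0.102],[-1,-474,32,-5,0.102],[-1,-474,32,-5,0.102],[-1,-474,32,-5,0.102],[-1,-474,32,-5,0.102],[-1,-474,32,-5,0.102],[-1,-474,32,-5,0.102],[-1,-474,32,-5,0.102],[-1,-474,32,-5,0.102],[-1,-474,32,-5,0.102],[-1,-474,32,-5,0.102],[-1,-474,32,-5,0.102]]' >/dev/null; python3 -m crank '[[-1,0,0,0,0],[-1,0,0,0,0],[-1,0,0,0,0]]'; python3 -c "
from h import *
plan((507.5,-157,320,1.548))"
```

```text
time: 31.3
tool_pos: [0.506, -0.1563, 0.3153]
tool_rot: [-3.139, -0.002, 1.548]
contact_force: [0.0, 0.3, -0.4]
opening: 0.0257
grip_force: 25.0
now [ 506.  -156.3  315.3] yaw 1.548 t 31.3 open 25.7 grip 25.0 tilt [-3.1391e+00 -1.7000e-03] F [ 0.   0.3 -0.4]
row: -0.7 1.5 -4.7 0.000  |rows min 1
```

```bash
python3 -m crank '[[-1,-1,1,35,0],[-1,-1,1,60,0],[-1,-1,1,71,0],[-1,-1,1,76,0],[-1,-1,1,76,0],[-1,-1,1,76,0],[-1,-1,1,76,0]]'; python3 -m crank '[[-0.28,0,0,0,0],[-0.28,0,0,0,0],[-0.28,0,0,0,0],[-0.28,0,0,-30,0],[-0.28,0,0,-60,0],[-0.28,0,0,-75,0],[-0.28,0,0,-75,0],[-0.28,0,0,-75,0]]'; python3 -c "
from h import *
plan((489.6,312.5,290,1.641))"
```

```text
time: 31.88
tool_pos: [0.5077, -0.1574, 0.2411]
tool_rot: [3.141, 0.0, 1.549]
contact_force: [0.6, -0.1, -0.5]
opening: 0.0258
grip_force: 25.0
time: 32.55
tool_pos: [0.5075, -0.1583, 0.3162]
tool_rot: [3.14, 0.001, 1.548]
contact_force: [-0.5, 1.1, -0.8]
opening: 0.0333
grip_force: 0.0
now [ 507.5 -158.3  316.2] yaw 1.548 t 32.5 open 33.3 grip 0.0 tilt [3.1396e+00 8.0000e-04] F [-0.5  1.1 -0.8]
row: 470.3 -28.8 26.2 -0.093  |rows min 12
```

```bash
python3 -m crank '[[-0.28,470,-29,26,-0.093],[-0.28,470,-29,26,-0.093],[-0.28,470,-29,26,-0.093],[-0.28,470,-29,26,-0.093],[-0.28,470,-29,26,-0.093],[-0.28,470,-29,26,-0.093],[-0.28,470,-29,26,-0.093],[-0.28,470,-29,26,-0.093],[-0.28,470,-29,26,-0.093],[-0.28,470,-29,26,-0.093],[-0.28,470,-29,26,-0.093],[-0.28,470,-29,26,-0.093]]' >/dev/null; python3 -m crank '[[-0.28,0,0,0,0],[-0.28,0,0,0,0],[-0.28,0,0,0,0]]' >/dev/null; python3 -c "
from h import *
plan((489.6,312.5,185,1.641))
im,d=shot('top');W=world('top',d);z=W[...,2]
g=np.zeros(z.shape,bool);g[255:365,340:450]=1
show(rects(W,g&(z>.064)))"
```

```text
now [489.3 311.1 288.7] yaw 1.640 t 33.8 open 33.2 grip 0.0 tilt [-3.1399e+00  1.1000e-03] F [-1.3 -0.6 -0.3]
row: 1.4 0.4 103.7 -0.001  |rows min 3
c 508.5 -158.0 z 71.2 size 128.0 x 26.3 ang 88.6 n970 px(np.int32(367), np.int32(274))
```

```bash
python3 -m crank '[[-0.28,1,0,40,0],[-0.28,1,0,80,0],[-0.28,1,0,95,0],[-0.28,1,0,104,0],[-0.28,1,0,104,0],[-0.28,1,0,104,0],[-1,1,0,104,0],[-1,1,0,104,0],[-1,1,0,104,0],[-1,1,0,104,0],[-1,1,0,104,0]]' 25; python3 -m crank '[[-1,0,0,-40,0],[-1,0,0,-80,0],[-1,0,0,-125,0],[-1,0,0,-125,0],[-1,0,0,-125,0]]'; python3 -c "
from h import *
plan((418,-155,320,1.548))"
```

```text
time: 34.77
tool_pos: [0.4897, 0.3131, 0.1865]
tool_rot: [3.14, -0.0, 1.641]
contact_force: [1.0, -2.7, 6.5]
opening: 0.0256
grip_force: 25.0
time: 35.18
tool_pos: [0.4896, 0.3137, 0.3136]
tool_rot: [3.135, -0.003, 1.641]
contact_force: [-0.5, 0.3, -0.9]
opening: 0.0257
grip_force: 25.0
now [489.6 313.7 313.6] yaw 1.641 t 35.2 open 25.7 grip 25.0 tilt [ 3.1355e+00 -2.7000e-03] F [-0.5  0.3 -0.9]
row: -462.5 -104.3 -6.4 0.093  |rows min 12
```

```bash
python3 -m crank '[[-1,-462,-104,-6,0.093],[-1,-462,-104,-6,0.093],[-1,-462,-104,-6,0.093],[-1,-462,-104,-6,0.093],[-1,-462,-104,-6,0.093],[-1,-462,-104,-6,0.093],[-1,-462,-104,-6,0.093],[-1,-462,-104,-6,0.093],[-1,-462,-104,-6,0.093],[-1,-462,-104,-6,0.093],[-1,-462,-104,-6,0.093],[-1,-462,-104,-6,0.093]]' >/dev/null; python3 -m crank '[[-1,0,0,0,0],[-1,0,0,0,0],[-1,0,0,0,0]]' >/dev/null; python3 -c "
from h import *
plan((418,-155,238,1.548))"
```

```text
now [ 417.5 -153.9  315.5] yaw 1.548 t 36.4 open 26.0 grip 25.0 tilt [-3.1395e+00 -1.8000e-03] F [ 0.1  0.9 -0.6]
row: -1.1 0.5 77.5 -0.000  |rows min 2
```

```bash
python3 -m crank '[[-1,-1,0,35,0],[-1,-1,0,60,0],[-1,-1,0,72,0],[-1,-1,0,77,0],[-1,-1,0,77,0],[-1,-1,0,77,0],[-1,-1,0,77,0]]'; python3 -m crank '[[-0.28,0,0,0,0],[-0.28,0,0,0,0],[-0.28,0,0,0,0],[-0.28,0,0,-30,0],[-0.28,0,0,-60,0],[-0.28,0,0,-75,0],[-0.28,0,0,-75,0],[-0.28,0,0,-75,0]]'; python3 -c "
from h import *
plan((539.7,324.9,290,1.724))"
```

```text
time: 37.02
tool_pos: [0.4182, -0.1553, 0.2401]
tool_rot: [3.14, 0.001, 1.549]
contact_force: [-0.9, 1.1, -1.2]
opening: 0.0259
grip_force: 25.0
time: 37.68
tool_pos: [0.4178, -0.1559, 0.3152]
tool_rot: [3.14, 0.001, 1.548]
contact_force: [-0.3, 0.2, -0.7]
opening: 0.0329
grip_force: 0.0
now [ 417.8 -155.9  315.2] yaw 1.548 t 37.7 open 32.9 grip 0.0 tilt [3.1395e+00 1.1000e-03] F [-0.3  0.2 -0.7]
row: 483.5 110.8 25.2 -0.176  |rows min 12
```

```bash
python3 -m crank '[[-0.28,483,111,25,-0.176],[-0.28,483,111,25,-0.176],[-0.28,483,111,25,-0.176],[-0.28,483,111,25,-0.176],[-0.28,483,111,25,-0.176],[-0.28,483,111,25,-0.176],[-0.28,483,111,25,-0.176],[-0.28,483,111,25,-0.176],[-0.28,483,111,25,-0.176],[-0.28,483,111,25,-0.176],[-0.28,483,111,25,-0.176],[-0.28,483,111,25,-0.176]]' >/dev/null; python3 -m crank '[[-0.28,0,0,0,0],[-0.28,0,0,0,0],[-0.28,0,0,0,0]]' >/dev/null; python3 -c "
from h import *
plan((539.7,324.9,185,1.724))
im,d=shot('top');W=world('top',d);z=W[...,2]
g=np.zeros(z.shape,bool);g[255:365,340:450]=1
show(rects(W,g&(z>.064)))"
```

```text
now [539.4 324.1 287.7] yaw 1.724 t 38.9 open 33.2 grip 0.0 tilt [-3.1385e+00  1.2000e-03] F [-0.2 -0.7  0. ]
row: 0.8 0.4 102.7 0.000  |rows min 3
c 508.5 -157.9 z 71.2 size 127.8 x 26.3 ang 88.7 n972 px(np.int32(367), np.int32(274))
c 418.8 -155.4 z 71.0 size 127.6 x 26.2 ang 88.6 n1001 px(np.int32(365), np.int32(323))
```

```bash
python3 -m crank '[[-0.28,1,0,40,0],[-0.28,1,0,80,0],[-0.28,1,0,94,0],[-0.28,1,0,103,0],[-0.28,1,0,103,0],[-0.28,1,0,103,0],[-1,1,0,103,0],[-1,1,0,103,0],[-1,1,0,103,0],[-1,1,0,103,0],[-1,1,0,103,0]]' 25; python3 -m crank '[[-1,0,0,-40,0],[-1,0,0,-80,0],[-1,0,0,-120,0],[-1,0,0,-135,0],[-1,0,0,-135,0],[-1,0,0,-135,0]]'; python3 -c "
from h import *
plan((463,-156.5,330,-0.023))"
```

```text
time: 39.9
tool_pos: [0.5402, 0.3254, 0.1881]
tool_rot: [3.139, -0.0, 1.724]
contact_force: [0.0, -2.1, 6.4]
opening: 0.0259
grip_force: 25.0
time: 40.4
tool_pos: [0.5395, 0.3255, 0.3225]
tool_rot: [3.14, -0.001, 1.724]
contact_force: [-1.1, -0.3, -1.3]
opening: 0.0256
grip_force: 25.0
now [539.5 325.5 322.5] yaw 1.724 t 40.4 open 25.6 grip 25.0 tilt [ 3.1395e+00 -7.0000e-04] F [-1.1 -0.3 -1.3]
row: -464.7 -149.2 -7.5 1.747  |rows min 14
```

```bash
python3 -m crank '[[-1,-120,-40,-8,0.5],[-1,-240,-77,-8,1],[-1,-360,-115,-8,1.4],[-1,-465,-149,-8,1.747],[-1,-465,-149,-8,1.747],[-1,-465,-149,-8,1.747],[-1,-465,-149,-8,1.747],[-1,-465,-149,-8,1.747],[-1,-465,-149,-8,1.747],[-1,-465,-149,-8,1.747],[-1,-465,-149,-8,1.747],[-1,-465,-149,-8,1.747]]' >/dev/null; python3 -m crank '[[-1,0,0,0,0],[-1,0,0,0,0],[-1,0,0,0,0]]' >/dev/null; python3 -c "
from h import *
plan((463,-156.5,330,-0.023))"
```

```text
now [ 462.9 -156.4  328.1] yaw 0.225 t 41.6 open 25.7 grip 25.0 tilt [-3.139e+00  2.200e-03] F [0.5 0.4 0. ]
row: 0.1 0.1 -1.9 0.248  |rows min 2
```

```bash
python3 -m crank '[[-1,0,0,0,0.248],[-1,0,0,0,0.248],[-1,0,0,0,0.248],[-1,0,0,35,0.248],[-1,0,0,60,0.248],[-1,0,0,70,0.248],[-1,0,0,75,0.248],[-1,0,0,75,0.248],[-1,0,0,75,0.248],[-1,0,0,75,0.248]]'; python3 -m crank '[[-0.28,0,0,0,0],[-0.28,0,0,0,0],[-0.28,0,0,0,0],[-0.28,0,0,-30,0],[-0.28,0,0,-60,0],[-0.28,0,0,-90,0],[-0.28,0,0,-90,0],[-0.28,0,0,-90,0]]'; python3 -m crank '[[-0.28,0,-35,-90,0],[-0.28,0,-75,-90,0],[-0.28,0,-115,-90,0],[-0.28,0,-155,-90,0],[-0.28,0,-195,-90,0],[-0.28,0,-235,-90,0],[-0.28,0,-275,-90,0],[-0.28,0,-300,-90,0],[-0.28,0,-300,-90,0],[-0.28,0,-300,-90,0],[-0.28,0,-300,-90,0]]';  python3 -c "
from h import *
im,d=shot('top','top5.png');W=world('top',d);z=W[...,2]
g=np.zeros(z.shape,bool);g[255:365,340:450]=1
print('L4');show(rects(W,g&(z>.078)));print('L3');show(rects(W,g&(z>.064)&(z<.076)))
hsv=cv2.cvtColor(im,cv2.COLOR_RGB2HSV);H,S=hsv[...,0],hsv[...,1]
show(rects(W,(H>40)&(H<85)&(S>120)))
im,d=shot('side','side5.png')"
```

```text
time: 42.48
tool_pos: [0.4636, -0.1564, 0.2549]
tool_rot: [3.141, -0.001, -0.021]
contact_force: [-0.2, -0.2, 0.2]
opening: 0.0257
grip_force: 25.0
time: 43.15
tool_pos: [0.4635, -0.157, 0.3462]
tool_rot: [3.14, -0.004, -0.024]
contact_force: [-0.0, 0.7, -0.3]
opening: 0.0328
grip_force: 0.0
time: 44.07
tool_pos: [0.4705, 0.143, 0.4334]
tool_rot: [3.141, 0.002, -0.023]
contact_force: [-0.4, -0.5, -0.1]
opening: 0.0327
grip_force: 0.0
L4
c 465.4 -158.6 z 85.1 size 130.5 x 26.6 ang -1.1 n1039 px(np.int32(394), np.int32(270))
L3
c 505.8 -120.5 z 71.1 size 53.1 x 33.4 ang 88.8 n409 px(np.int32(367), np.int32(274))
c 507.7 -198.1 z 71.3 size 47.3 x 26.4 ang 88.5 n360 px(np.int32(410), np.int32(276))
c 419.7 -118.2 z 71.2 size 53.7 x 26.1 ang 88.9 n426 px(np.int32(365), np.int32(323))
c 417.9 -195.1 z 71.0 size 48.2 x 26.1 ang 88.8 n372 px(np.int32(408), np.int32(325))
c 517.2 -366.6 z 35.7 size 98.4 x 73.1 ang 12.3 n1265 px(np.int32(479), np.int32(256))
```

View pics/top5.png

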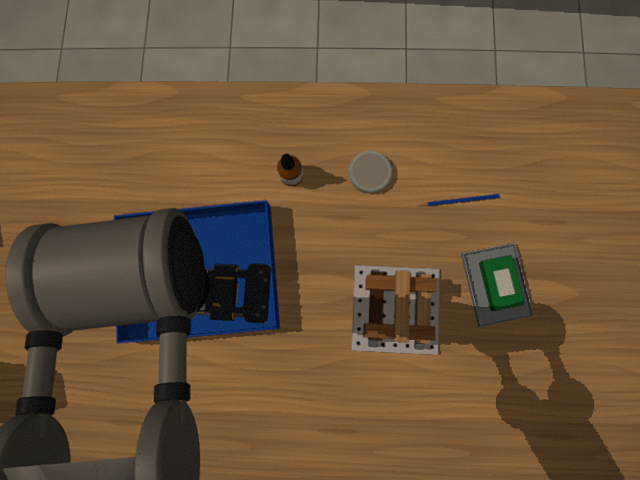

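View pics/side5.png

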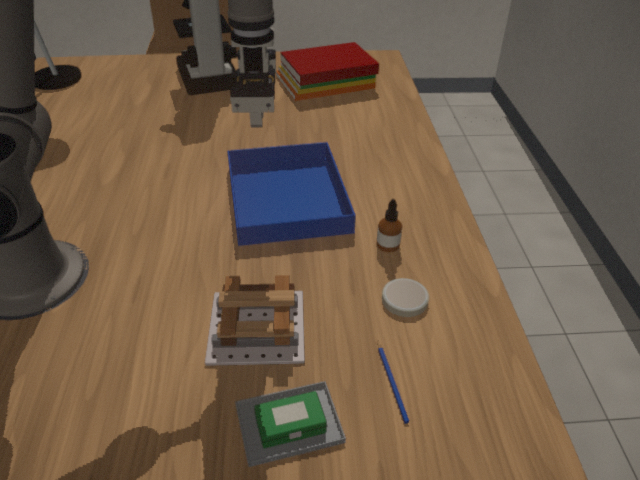

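The tower is complete: the single top slat is at (402,310) over its four-way crossing, and the tub is empty. The box lies flat in the tray (502,283) with its top at 35.7 mm, and the bystanders are where they were. Handing in.

```bash
python3 -m crank '[[-0.28,0,0,0,0],[-0.28,0,0,0,0],[-0.28,0,0,0,0]]'; python3 -c "
from cell import ticket
print(ticket.hand_in())"
```

```text
time: 44.42
tool_pos: [0.4707, 0.1421, 0.4346]
tool_rot: [-3.142, -0.0, -0.026]
contact_force: [0.6, 0.9, 1.2]
opening: 0.0331
grip_force: 0.0
the job is handed in; nothing more can be done
None
```

I handed the job in at 44 s; no verdict came back. All seven slats are in the crosswise tower (2+2+2+1), the slide box lies flat in the tray, and the dish, pencil and dropper look unmoved in the last pictures.

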